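Fit the keeper comb over the painted panes in the kiln carrying rack

TASK

Get the rack of freshly painted glass ready to be carried to the kiln: take the wooden keeper comb and fit it over the panes so that each of its six teeth goes into its own gap, then press it down fully home on the ledges between the rack's end cheeks and let go. The tray of panes is loose and has slid some millimetres out of its place, so feel for the gaps with the tooth tips and draw the panes back to the middle with the comb before it will go down; never force it, for the glass chips. The paint is not fired yet: touch rack and panes with nothing but the comb, and leave the dish, the bottle and the brush as they stand.

Things in the scene. Friction and masses are not known exactly. Their poses are not given: they have to be found in the camera images.
- comb_grip (a point): Centre of the grip of the loose beech keeper comb, which stands on its tooth tips; comb 157 (y) x 26 (x) x 94 mm high, 0.18-0.33 kg, same either way round. z up, y along the row of teeth. Point 76 mm above the tips. Grip: darker block 18 mm thick (x), 60 long (y), from 20 mm below to 18 mm above the point. Bar top (24 mm wide, 14 high, ends at y = +-78.5 mm) is 22 mm below the point.
- comb_tips (a point): Centre of the row of six tooth tips, 76 mm under comb_grip, same axes. Teeth 40 mm long below the bar, 10 mm thick (y), 26 mm wide (x), centres at y = -45, -27, -9, 9, 27, 45 mm; tips felt-shod, flat, with edges rounded by only 1.5 mm.
- rack_seat (a point): Point of the fixed wooden rack where comb_grip stands once the comb is fully home, y axes parallel: over the rack's middle, 132 mm above the light box. z up, y from end cheek to end cheek. Rack 100 (x) x 198 (y) mm. Cheeks: 76 mm wide, inner faces at y = +-80 mm, 14 thick, rounded tops 18 mm below the point.
- ledges (a point): Rack's middle at the height of the two ledges (96 mm up, rack's axes) that carry the bar's ends: each 7 mm deep on a cheek's inner face, between two upright brass dowels with round tops, 15 mm higher, 27 mm apart for the 24 mm bar. Bar ends have 1.5 mm play to each cheek.
- rack_mid (a point): Fixed point of the rack (rack's axes) in its middle, at the panes' top edges, 90 mm up. Five glass panes, 66 mm wide (x), 6 thick (y), 18 mm apart (12 mm gaps), in a tray sliding along y (friction 4 N). Middle pane belongs at y = 0 but starts 3.5 to 15 mm off towards +y; how far is not reported. Over 2 mm from a gap's centre tips land on glass. Home, teeth are 34 mm deep: 4 in gaps, 2 outside.
- palette_dish: Round white porcelain dish with brown wash, 79 mm across, 18 mm high, loose; origin at the centre of its underside.
- bottle_mid (a point): Middle of a loose glass bottle with a red cap, 32 mm across, 112 mm high; the point is half-way up, z along the bottle.
- badger_brush: Broad badger brush with black handle lying on the light box, 36 x 189 x 39 mm, loose; origin at the centre of its underside, y along the handle.

How it is judged:
By the outcome, as a careful person would: the job done as asked, in the order asked, and still so for the second after the job is handed in, with the robot touching nothing.
It also fails if it takes over 58 s, if anything falls off the work surface, if the arm or the gripper's body presses on something with over 40 N, if the wrist force passes 120 N, or if a joint passes its speed limit or range.

ROBOT

A 7-joint arm with a two-finger parallel gripper is mounted at the origin on a cart in front of the work surface, level with it; the furniture and walls round the work are solid. World frame = base frame: x ahead of the robot, y to its left, z up, the work surface at z = 0. Lengths are in m, angles in degrees, forces in N, time in s.
With the tool pointing down it reaches from about 0.425 to 0.875 m from the base axis. Payload 8.4 kg.
Tool frame: the origin (TCP) lies on the centre line of the jaws, within the pads' length; the fingertips stand 8 mm ahead of it and the grasp point (between the pads) lies 11 mm behind it (robot.finger_overhang is the distance from the TCP to the fingertips, in m); z points along the fingers, y is the line along which they close (so a half turn about z gives the same grasp; the last joint's range is limited). The gripper opens to 85 mm and grips with 20 to 120 N. Pads are 22 mm wide; open, the fingers measure 114 mm over their backs; the gripper's body (76 mm by 85 mm) begins 54 mm behind the grasp point. The pads swing forward as they close: fully open they stand 13 mm farther back than shut.
Start: joints at [68.514, 19.091, 2.286, 83.961, -0.768, 76.965, -3.352], TCP at [0.177, -0.625, 0.239] pointing down, gripper open.
Joint ranges: [-147.57, 147.57], [-21.85, 119.76], [-74.77, 79.35], [14.55, 137.4], [-85.83, 265.84], [4.83, 119.75], [-152.11, 152.11]. Speed limits (degrees/s): [127.2, 127.2, 159.86, 159.86, 180, 180, 180].

INTERFACE

Orientations are given as a 3x3 rotation matrix whose columns are the frame's x, y, z axes.
In Python, from bench import status, snapshot, camera_params, order, robot gives the robot as it stands.
- The arm moves only by the tool servo_tool, never from a script. Its argument "rows" is a list of rows, each a list of 5 numbers: the shift along the tool's x, y, z in m, then the turn about the tool's z in degrees, then the opening, from 0 (shut) to 1 (fully open). A call has 1 to 8 rows; each row shifts and turns the commanded pose from where the row before left it, along the tool's axes as they then stand; what a row does not reach is not made up. A row lasts 1/8 s, in which the tool goes at most 62.5 mm and 10.7 degrees, less where a joint would pass 70% of its speed; a pose out of reach is approached as far as the arm can. A call with a gripper value outside its range is refused whole. The fingers move at their own pace and stop on an object; "squeeze" is the grip in N (left out, the last holds). Time passes only in rows, so rows that do not move let the fingers close. It gives the time, the measured TCP pose, the force, the opening and the grip force at its end, in the units of the state.
- status.read_state(): the state, without advancing time (a new reading comes with each control period).
- snapshot(name): name is "scene" or "top" or "wrist"; returns the picture (420x560x3 uint8, red, green, blue); there is no depth.
- camera_params(name): a dict with "fov_y" (degrees; the focal length in pixels is half the picture's height over the tangent of half this angle, whatever the lens; pixels are square), "cx", "cy" (the principal point, pixels), "R" (3x3) and "t" (3): a world point X has camera coordinates R X + t; the wrist camera has in their place "T_tool_cam" (4x4, takes a point from camera to tool coordinates, whose origin is the TCP and whose axes are the flange's). Camera axes: x right, y down, z forward; pixel columns grow to the right and rows downward; lengths in m; the calibration is good to about 2 mm. A picture is of the moment at which its call begins: read the wrist's pose just before it. camera_params takes no time and is no camera call.
- order.hand_in(): hands the job in; it is judged then, once.
The state is a dict: "t": time; "qpos": joint angles; "joint_velocities": joint speeds; "joint_efforts": joint torques, N m; "tool_pos": TCP position; "eef_rot": TCP orientation; "force": force on the tool from outside, world axes, zero at the start; "wrist_torque": the same for the moment, N m; "gripper_width": opening from 0.0 (shut) to 1.0 (fully open); "grasp_force": force on a finger pad.
Only numpy, scipy, OpenCV 4.12 (cv2) and the standard library are available. Lean on these libraries where they do the work, as an engineer would, in place of code of your own. Each camera call takes 0.05 s, during which the arm holds its last target. There are 200 camera calls.

## Working session

There is one attempt and no reset: what is moved stays moved. The work goes in short steps, Python scripts to look and compute and a tool call to move; the robot and the scene stay as the last step left them, time stands still between calls to the robot, and variables do not carry over. Pictures are saved under pics/ and viewed, at most 10 in all, crops included, and the job is handed in when it is done.

Besides the shell and the picture viewer there is one more tool, called after "Call:" by a JSON object that holds its "api" and its "payload". servo_tool: Moves the arm, as the interface text tells. Its arguments: {"type":"object","properties":{"rows":{"type":"array"},"squeeze":{"type":"number"}},"required":["rows"]}

```bash
mkdir -p pics; ls; python3 - <<'E'
from bench import status, snapshot, camera_params, robot
import cv2,json
s=status.read_state(); print({k:s[k] for k in('t','tool_pos','eef_rot','force','gripper_width')})
for n in('scene','top','wrist'):
    cv2.imwrite(f'pics/{n}0.png',cv2.resize(snapshot(n)[:,:,::-1],None,fx=1.4,fy=1.4)); print(n,camera_params(n))
print([a for a in dir(robot) if a[0]!='_'])
E
```

```text
pics
{'t': 0.0, 'tool_pos': array([ 0.17686378, -0.62498236,  0.23840387]), 'eef_rot': array([[ 9.62212781e-01,  2.72298120e-01, -5.45803935e-04],
       [ 2.72298652e-01, -9.62211473e-01,  1.58936600e-03],
       [-9.23974332e-05, -1.67792995e-03, -9.99998588e-01]]), 'force': array([-0.20171835, -0.38514012, -0.6815356 ]), 'gripper_width': 1.0000286755897831}
scene {'fov_y': 52.15474412171973, 'cx': 276.2121957878002, 'cy': 200.75028735216486, 'R': array([[-0.84496005, -0.53451977,  0.01819702],
       [-0.30868645,  0.45961674, -0.83274553],
       [ 0.4367553 , -0.70925388, -0.5533568 ]]), 't': array([0.53284694, 0.27799326, 0.80860608])}
top {'fov_y': 56.69599161886688, 'cx': 279.0465696866296, 'cy': 213.5144604995751, 'R': array([[ 0.00998283, -0.99990988, -0.00897616],
       [-0.99730461, -0.00930347, -0.07278024],
       [ 0.07269017,  0.00967852, -0.99730761]]), 't': array([-0.00800924,  0.61582577,  1.138692  ])}
wrist {'fov_y': 63.533628650732375, 'cx': 279.7524219688645, 'cy': 206.84933019136128, 'T_tool_cam': array([[-1.29028722e-03, -9.58735465e-01, -2.84296751e-01,
         7.14782585e-02],
       [ 9.99999136e-01, -1.16535704e-03, -6.08578821e-04,
         1.68254523e-04],
       [ 2.52158879e-04, -2.84297291e-01,  9.58736140e-01,
        -1.34870073e-01],
       [ 0.00000000e+00,  0.00000000e+00,  0.00000000e+00,
         1.00000000e+00]])}
['IKError', 'finger_overhang']
```

View pics/top0.png

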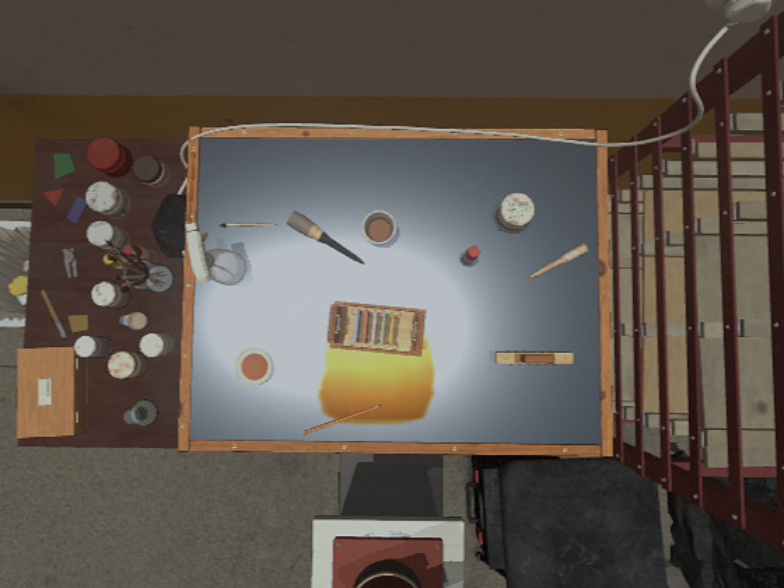

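View pics/scene0.png

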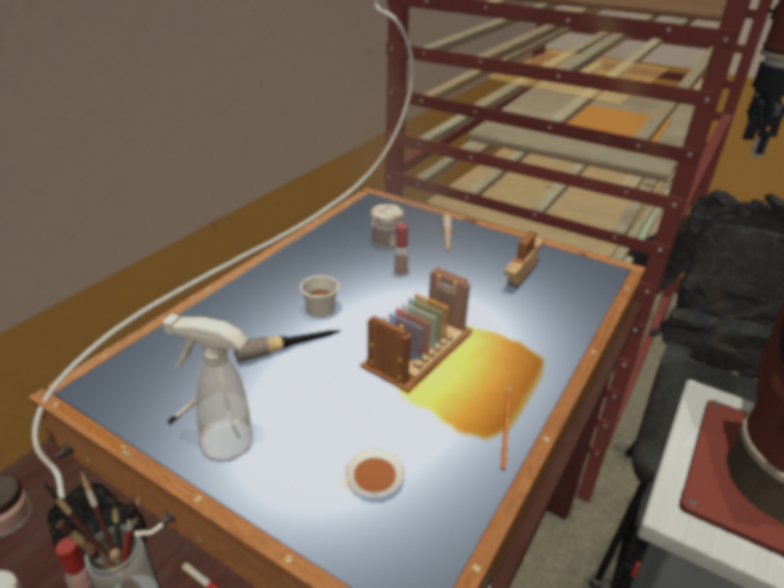

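The top view shows the comb at about (535,358)/1.4 and the rack at about (376,329)/1.4, slightly rotated. The dish is at (255,367) and the bottle at (472,256). I'll enlarge crops of the comb and rack next.

```bash
cat > h.py <<'E'
import numpy as np, cv2
from bench import status, snapshot, camera_params
def cam(n,s=None):
    p=camera_params(n); f=210/np.tan(np.radians(p['fov_y']/2))
    if n=='wrist':
        T=np.eye(4); T[:3,:3]=s['eef_rot']; T[:3,3]=s['tool_pos']; T=T@p['T_tool_cam']; R=T[:3,:3].T; t=-R@T[:3,3]
    else: R,t=p['R'],p['t']
    return f,p['cx'],p['cy'],R,t
def ray(c,px,z):
    f,cx,cy,R,t=c; o=-R.T@t; d=R.T@np.array([(px[0]-cx)/f,(px[1]-cy)/f,1]); return o+d*(z-o[2])/d[2]
def proj(c,X):
    f,cx,cy,R,t=c; q=R@np.asarray(X)+t; return np.array([cx+f*q[0]/q[2],cy+f*q[1]/q[2]])
E
python3 - <<'E'
from h import *
im=snapshot('top')[:,:,::-1]; cv2.imwrite('pics/top_raw.png',im)
a=cv2.resize(im[205:260,228:312],None,fx=7,fy=7,interpolation=cv2.INTER_CUBIC)
b=cv2.resize(im[240:272,345:415],None,fx=7,fy=7,interpolation=cv2.INTER_CUBIC)
o=np.zeros((600,600,3),np.uint8); o[:385,:588]=a; o[386:600,:490]=b[:214]; cv2.imwrite('pics/crop1.png',o)
c=cam('top'); print('comb',ray(c,(382,256),.09),'rack',ray(c,(268.5,235),.1),'bottle',ray(c,(337,181),.1),'dish',ray(c,(182,262),.01))
E
```

```text
comb [ 0.4951931  -0.29012627  0.09      ] rack [0.55021829 0.02583031 0.1       ] bottle [ 0.70289312 -0.16396909  0.1       ] dish [0.46849849 0.2872103  0.01      ]
```

View pics/crop1.png

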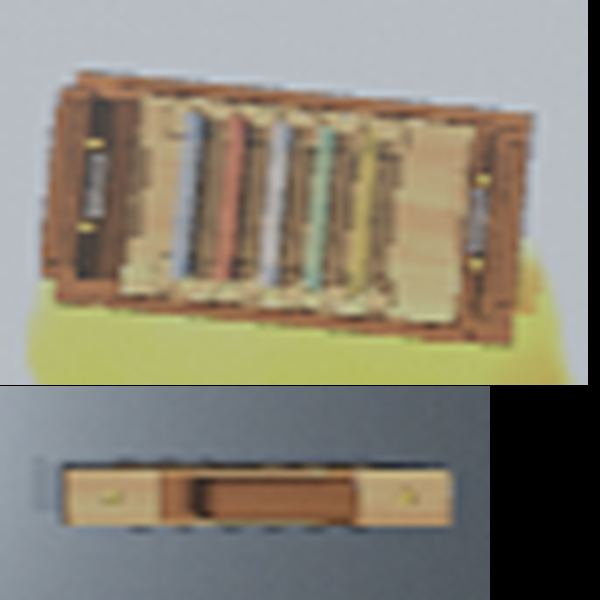

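The crop shows the rack's long axis turned a few degrees from world y, with the panes shifted left, which is +y. The comb stands roughly along world y. I'll approach around the drying shelf, moving in +y first and then +x.

Call:
{"api": "servo_tool", "payload": {"rows": [[0.02,-0.048,0,0,1],[0.02,-0.048,0,0,1],[0.02,-0.048,0,0,1],[0.02,-0.048,0,0,1],[0.055,-0.012,-0.01,0,1],[0.055,-0.012,-0.01,0,1],[0.055,-0.012,-0.01,0,1],[0.055,-0.012,-0.01,0,1]]}}

```text
t: 1.2
tool_pos: [0.4016, -0.3117, 0.2798]
eef_rot: [[0.962, 0.272, 0.0], [0.272, -0.962, -0.0], [0.0, 0.0, -1.0]]
force: [0.1, -1.7, -0.1]
gripper_width: 1.0
grasp_force: 0.0
```

Call:
{"api": "servo_tool", "payload": {"rows": [[0.05,-0.007,0,-10.5,1],[0.05,0.0,0,-10.5,1],[0,0,0,-10.5,1],[0,0,0,-10.5,1],[0,0,0,-10.5,1],[0,0,0,-10.5,1],[0,0,0,-10.5,1],[0,0,0,0,1]]}}

```text
t: 2.2
tool_pos: [0.4912, -0.2703, 0.2792]
eef_rot: [[0.014, 1.0, -0.0], [1.0, -0.014, 0.0], [0.0, -0.0, -1.0]]
force: [0.2, -0.6, -0.7]
gripper_width: 1.0
grasp_force: 0.0
```

```bash
python3 - <<'E'
from h import *
s=status.read_state(); print(s['tool_pos'],s['eef_rot'].round(3).tolist(),s['qpos'].round(1))
im=snapshot('wrist'); cv2.imwrite('pics/w1.png',cv2.resize(im[:,:,::-1],None,fx=1.4,fy=1.4)); np.savez('w1.npz',im=im,p=s['tool_pos'],R=s['eef_rot'])
E
```

```text
[ 0.49120305 -0.27033853  0.27919964] [[0.014, 1.0, -0.0], [1.0, -0.014, 0.0], [0.0, -0.0, -1.0]] [ 47.1   9.4 -25.7  92.1   4.1  79.5  20.2]
```

View pics/w1.png

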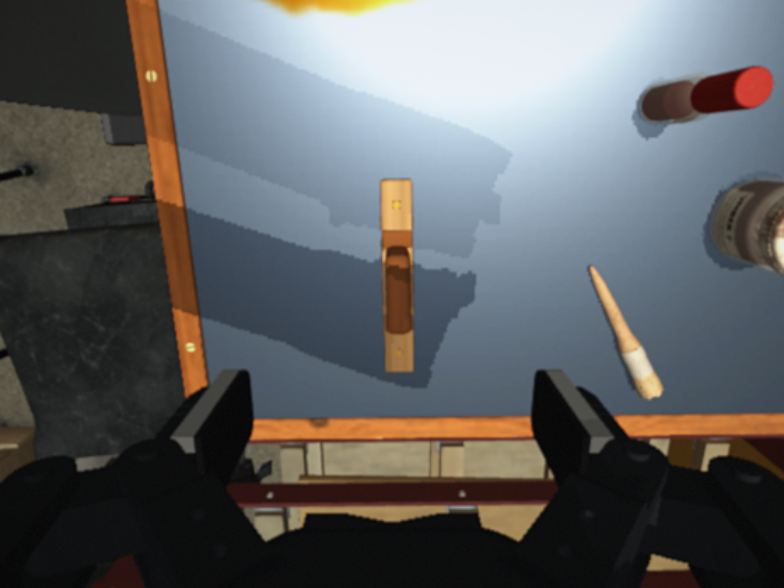

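The wrist view shows the comb bar running from (395,179) to (399,372) in the enlarged picture, with brass screws at (397,205) and (399,352). Next I'll measure it.

```bash
python3 - <<'E'
from h import *
d=np.load('w1.npz'); im=d['im']; s=dict(tool_pos=d['p'],eef_rot=d['R']); c=cam('wrist',s)
h=cv2.cvtColor(im,cv2.COLOR_RGB2HSV); m=cv2.inRange(h,(5,90,60),(25,255,255)); m[:120]=0;m[275:]=0;m[:,:255]=0;m[:,:][:,310:]=0
L=[];Rr=[];ys=[]
for r in range(*np.where(m.any(1))[0][[0,-1]]+np.array([0,1])):
    x=np.where(m[r])[0]; L.append(x[0]);Rr.append(x[-1]);ys.append(r)
L,Rr,ys=map(np.array,(L,Rr,ys)); print(ys[0],ys[-1]); print(list(zip(ys,L,Rr))[::8])
bar=((ys<162)|(ys>240)); mid=(L+Rr)/2
P=np.array([ray(c,(a+.0,b),.054) for a,b in zip(mid[bar],ys[bar])]); k=np.polyfit(P[:,1],P[:,0],1)
e0=ray(c,(mid[0],ys[0]-.5),.054); e1=ray(c,(mid[-1],ys[-1]+.5),.054); print('ends',e0,e1,'len',np.linalg.norm(e0-e1)); yc=(e0[1]+e1[1])/2
print('centre',np.polyval(k,yc),yc,'slope deg',np.degrees(np.arctan(k[0])))
for n,a in(('screws',((283.5,146.5),(285,251.5))),): print(n,[ray(c,q,.054) for q in a])
E
```

```text
128 265
[(np.int64(128), np.int64(275), np.int64(292)), (np.int64(136), np.int64(272), np.int64(293)), (np.int64(144), np.int64(272), np.int64(293)), (np.int64(152), np.int64(272), np.int64(293)), (np.int64(160), np.int64(272), np.int64(294)), (np.int64(168), np.int64(273), np.int64(293)), (np.int64(176), np.int64(273), np.int64(294)), (np.int64(184), np.int64(273), np.int64(294)), (np.int64(192), np.int64(273), np.int64(294)), (np.int64(200), np.int64(273), np.int64(294)), (np.int64(208), np.int64(273), np.int64(294)), (np.int64(216), np.int64(274), np.int64(294)), (np.int64(224), np.int64(274), np.int64(294)), (np.int64(232), np.int64(274), np.int64(294)), (np.int64(240), np.int64(275), np.int64(294)), (np.int64(248), np.int64(275), np.int64(294)), (np.int64(256), np.int64(275), np.int64(294)), (np.int64(264), np.int64(275), np.int64(294))]
ends [ 0.49490638 -0.21940219  0.054     ] [ 0.49482582 -0.3765031   0.054     ] len 0.15710092412995524
centre 0.4941699448408895 -0.2979526435239662 slope deg -0.31735695313613843
screws [array([ 0.49467917, -0.23889435,  0.054     ]), array([ 0.49501024, -0.35877273,  0.054     ])]
```

Call:
{"api": "servo_tool", "payload": {"rows": [[0.06,0.012,0,0,1],[0.06,0.012,0,0,1],[0.06,0.012,0,0,1],[0.06,0.012,0,0,1],[0.03,0.012,0,0,1],[0,0,0,0,1]]}}

```text
t: 3.0
tool_pos: [0.5549, 0.0023, 0.2794]
eef_rot: [[0.011, 1.0, 0.0], [1.0, -0.011, 0.001], [0.001, 0.0, -1.0]]
force: [-0.1, -1.0, -0.0]
gripper_width: 1.002
grasp_force: 0.0
```

```bash
python3 - <<'E'
from h import *
s=status.read_state(); print(s['tool_pos'],s['eef_rot'].round(3).tolist(),s['qpos'].round(1))
im=snapshot('wrist'); c=im[80:300,170:400,::-1]; cv2.imwrite('pics/w2.png',cv2.resize(c,None,fx=2.7,fy=2.7,interpolation=cv2.INTER_CUBIC)); np.savez('w2.npz',im=im,p=s['tool_pos'],R=s['eef_rot'])
E
```

```text
[0.5548996  0.00228845 0.27936254] [[0.011, 1.0, 0.0], [1.0, -0.011, 0.001], [0.001, 0.0, -1.0]] [ 28.5  10.1 -37.5  92.3   6.1  79.7 -10.3]
```

View pics/w2.png

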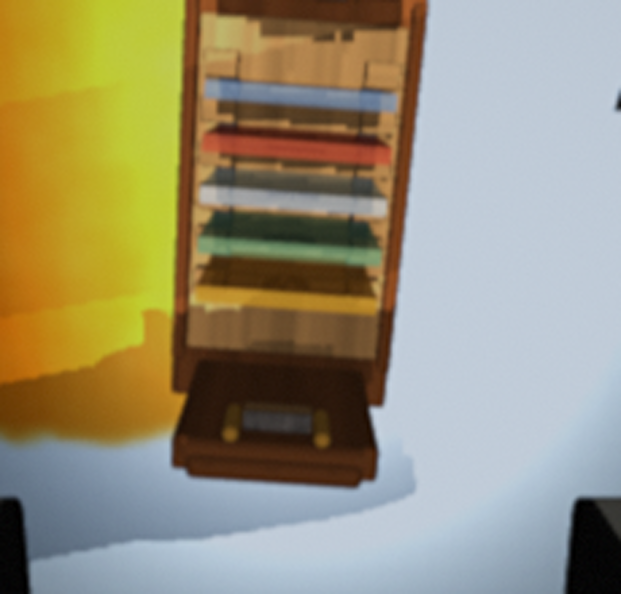

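The crop covers the lower (-y) cheek, with brass dowels near crop pixels (231,430) and (322,438) and five panes between rows 95 and 298. The upper cheek is cut off, so I'll enlarge both dowel regions.

```bash
python3 - <<'E'
from h import *
im=np.load('w2.npz')['im'][:,:,::-1]
a=cv2.resize(im[10:85,220:345],None,fx=5,fy=5,interpolation=cv2.INTER_CUBIC); b=cv2.resize(im[220:264,220:345],None,fx=5,fy=5,interpolation=cv2.INTER_CUBIC)
cv2.imwrite('pics/w2b.png',np.vstack([a,b]))
E
```

```text
(no output)
```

View pics/w2b.png

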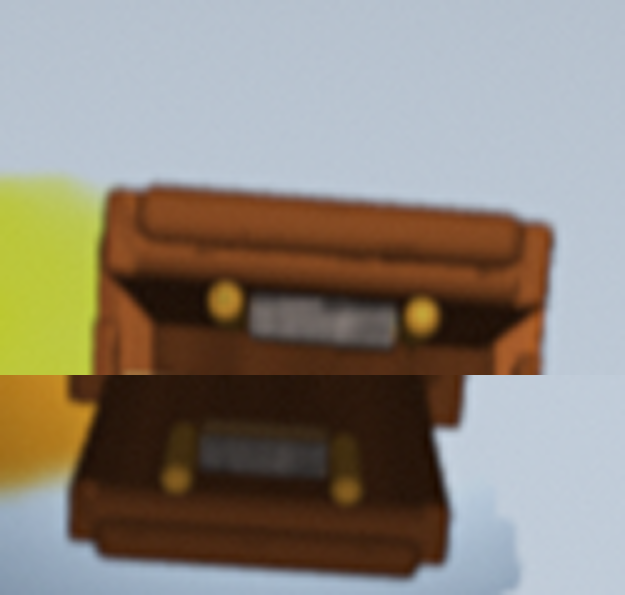

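```bash
python3 - <<'E'
from h import *
d=np.load('w2.npz'); s=dict(tool_pos=d['p'],eef_rot=d['R']); c=cam('wrist',s)
f=lambda u,v,k,ox,oy:((u+.5)/k-.5+ox,(v+.5)/k-.5+oy)
D=[f(226,301,5,220,10),f(422,316,5,220,10),f(177,479-375,5,220,220),f(346,489-375,5,220,220)]
P=np.array([ray(c,q,.109)for q in D]); print(P.round(4))
u=P[0]+P[1]-P[2]-P[3]; u[2]=0; print('len y',np.linalg.norm(u)/2,'dx',np.linalg.norm(P[1]-P[0]),np.linalg.norm(P[3]-P[2])); u/=np.linalg.norm(u)
ctr=P.mean(0); x=np.array([u[1],-u[0],0]); print('centre',ctr.round(4),'yaw',np.degrees(np.arctan2(-u[0],u[1])), np.degrees(np.arctan2(P[1][1]-P[0][1],P[1][0]-P[0][0])),np.degrees(np.arctan2(P[3][1]-P[2][1],P[3][0]-P[2][0])))
for n,a,b in(('blue',(205,88),(395,103)),('red',(205,140),(388,153)),('white',(200,192),(387,207)),('green',(198,242),(381,257)),('yel',(195,295),(377,307))):
    A,B=[ray(c,f(*q,2.7,170,80),.09) for q in(a,b)]; M=(A+B)/2-ctr; print(n,'y',(M@u).round(4),'x',(M@x).round(4),'w',np.linalg.norm(A-B).round(4),np.degrees(np.arctan2(B[1]-A[1],B[0]-A[0])).round(1))
# cheek corners
for q in((140,190),(520,215)): print(ray(c,f(*q,5,220,10),.112))
# cross-check via top camera: dowels at crop (7x, off 228,205)
ct=cam('top'); Q=np.array([ray(ct,f(*q,7,228,205),.109) for q in((94,143),(86,228),(483,180),(476,264))]); print('top',Q.mean(0).round(4),Q.round(4).tolist())
E
```

```text
[[ 0.5428  0.104   0.109 ]
 [ 0.5757  0.1012  0.109 ]
 [ 0.5295 -0.0495  0.109 ]
 [ 0.5621 -0.052   0.109 ]]
len y 0.15395025264051118 dx 0.033006967854399015 0.03276119794338848
centre [0.5525 0.0259 0.109 ] yaw -4.998519826151779 -4.793386204212308 -4.355415461587658
blue y 0.041 x -0.0002 w 0.0652 -5.1
red y 0.0238 x -0.0001 w 0.0637 -4.7
white y 0.0054 x 0.0002 w 0.0662 -5.3
green y -0.0125 x 0.0001 w 0.0658 -5.5
yel y -0.0315 x 0.0002 w 0.0664 -4.6
[0.52927565 0.12073923 0.112     ]
[0.59140355 0.11621507 0.112     ]
top [0.5537 0.0263 0.109 ] [[0.5768, 0.1017, 0.109], [0.5434, 0.1042, 0.109], [0.5638, -0.0516, 0.109], [0.5308, -0.049, 0.109]]
```

Rack centre is about (0.5528, 0.026) with yaw -5.0°, and the panes sit about +5.2 mm off. Now I'll go to the comb at (0.494, -0.298).

Call:
{"api": "servo_tool", "payload": {"rows": [[-0.05,-0.0096,0,0,1],[-0.05,-0.0096,0,0,1],[-0.05,-0.0096,0.02,0,1],[-0.05,-0.0096,0.03,0,1],[-0.05,-0.0096,0.03,0,1],[-0.051,-0.0096,0.03,-0.7,1],[0,0,0,0,1],[0,0,0,0,1]]}}

```text
t: 4.05
tool_pos: [0.4928, -0.3019, 0.1694]
eef_rot: [[0.003, 1.0, -0.0], [1.0, -0.003, 0.0], [0.0, -0.0, -1.0]]
force: [0.0, 1.2, 0.3]
gripper_width: 0.999
grasp_force: 0.0
```

```bash
python3 - <<'E'
from h import *
s=status.read_state(); R=s['eef_rot']; print(s['tool_pos'],R.round(4).tolist(), 'tool delta',R.T@(np.array([.4943,-.298,.069])-s['tool_pos']),'yaw',np.degrees(np.arctan2(R[1,0],R[0,0])))
E
```

```text
[ 0.49279131 -0.30190671  0.16939545] [[0.0034, 1.0, -0.0002], [1.0, -0.0034, 0.0004], [0.0004, -0.0002, -1.0]] tool delta [0.00387138 0.001513   0.10039675] yaw 89.80768866598847
```

Call:
{"api": "servo_tool", "payload": {"rows": [[0.0039,0.0015,0.03,-0.3,1],[0,0,0.03,0,1],[0,0,0.03,0,1],[0,0,0.01,0,1],[0,0,0,0,1],[0,0,0,0,1]]}}

```text
t: 4.8
tool_pos: [0.4958, -0.2976, 0.0709]
eef_rot: [[-0.005, 1.0, 0.002], [1.0, 0.005, -0.001], [-0.001, 0.002, -1.0]]
force: [-0.3, -0.2, 0.1]
gripper_width: 1.003
grasp_force: 0.0
```

```bash
python3 - <<'E'
from h import *
s=status.read_state(); print(s['tool_pos'],s['force'])
im=snapshot('wrist'); cv2.imwrite('pics/w3.png',im[:,:,::-1])
E
```

```text
[ 0.4958088  -0.29763044  0.07086705] [-0.33478224 -0.19884232  0.06237587]
```

View pics/w3.png

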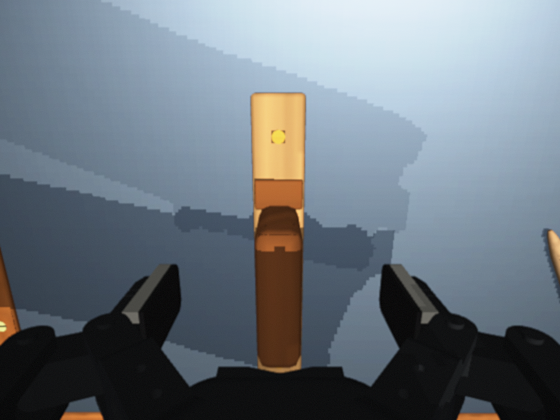

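The comb is centred between the open fingers: grip axis at column 279, fingers at 180 and 380. Closing now.

Call:
{"api": "servo_tool", "payload": {"rows": [[0,0,0,0,0.5],[0,0,0,0,0.3],[0,0,0,0,0.1],[0,0,0,0,0.1],[0,0,0,0,0],[0,0,0,0,0],[0,0,0,0,0]], "squeeze": 60}}

```text
t: 5.72
tool_pos: [0.495, -0.2975, 0.0695]
eef_rot: [[-0.005, 1.0, 0.0], [1.0, 0.005, -0.0], [-0.0, 0.0, -1.0]]
force: [0.1, -0.5, 1.7]
gripper_width: 0.204
grasp_force: 59.0
```

Call:
{"api": "servo_tool", "payload": {"rows": [[0,0,-0.03,0,0],[0,0,-0.05,0,0],[0,0,-0.05,0,0],[0.03,0.005,-0.04,0,0],[0.05,0.01,0,0,0],[0.05,0.01,0,0,0],[0.05,0.01,0,0,0],[0.05,0.01,0,2.5,0]]}}

```text
t: 6.72
tool_pos: [0.5382, -0.0657, 0.2388]
eef_rot: [[0.039, 0.999, -0.001], [0.999, -0.039, -0.0], [-0.0, -0.001, -1.0]]
force: [0.7, 0.5, -2.3]
gripper_width: 0.201
grasp_force: 59.2
```

Call:
{"api": "servo_tool", "payload": {"rows": [[0.05,0.01,0,2.8,0],[0.03,0.005,0,0,0],[0.015,0.003,0,0,0],[0,0,0,0,0],[0,0,0,0,0]]}}

```text
t: 7.35
tool_pos: [0.5623, 0.0246, 0.239]
eef_rot: [[0.089, 0.996, -0.001], [0.996, -0.089, -0.001], [-0.001, -0.001, -1.0]]
force: [0.1, -0.7, -2.5]
gripper_width: 0.2
grasp_force: 59.0
```

```bash
cat > d.py <<'E'
from h import *
import sys
# target: comb centre at rack y=a (m), x=b ; prints tool delta
C=np.array([.5528,.026]); u=np.array([.0872,.9962]); x=np.array([u[1],-u[0]]); OFF=0.0
def rep(a=0,b=0,off=OFF):
    s=status.read_state(); R=s['eef_rot']; t=R[:,0]; w=C+a*u+b*x+off*t[:2]
    d=R.T@np.r_[w-s['tool_pos'][:2],0]
    p=s['tool_pos'][:2]-off*t[:2]-C
    print('t',round(s['t'],2),'rack y,x mm',(p@u*1e3).round(2),(p@x*1e3).round(2),'tips mm',((s['tool_pos'][2]-.0695)*1e3).round(2),'yaw err turn',(np.degrees(np.arctan2(t[1],t[0]))-85).round(2),'delta mm',(d[:2]*1e3).round(2),'F rack x,y,z',(s['force'][:2]@x).round(1),(s['force'][:2]@u).round(1),s['force'][2].round(1),'M',s['wrist_torque'].round(2),'g',round(float(s['gripper_width']),3),'tilt',R[:2,2].round(4))
    return s
E
python3 - <<'E'
from d import *
s=rep(.0052)
im=snapshot('wrist'); cv2.imwrite('pics/w4.png',cv2.resize(im[:,:,::-1],None,fx=1.4,fy=1.4)); np.savez('w4.npz',im=im,p=s['tool_pos'],R=s['eef_rot'])
E
```

```text
t 7.35 rack y,x mm -0.61 9.56 tips mm 169.49 yaw err turn -0.12 delta mm [ 5.79 -9.57] F rack x,y,z 0.2 -0.6 -2.5 M [-0.04 -0.03 -0.03] g 0.2 tilt [-0.0007 -0.0008]
```

View pics/w4.png

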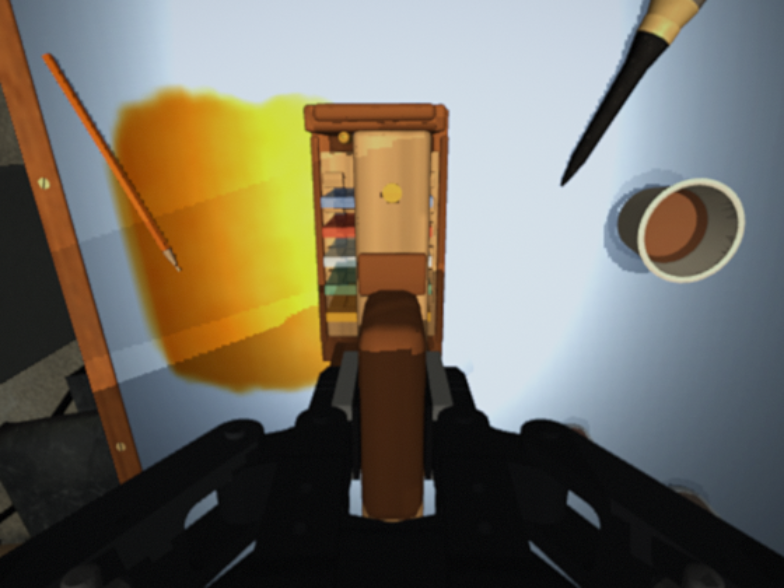

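The comb is held squarely, with its bar's far edge at row 131 and the screw at (391,193). Next I'll work out the comb's offset in the grip.

```bash
python3 - <<'E'
from h import *
d=np.load('w4.npz'); s=dict(tool_pos=d['p'],eef_rot=d['R']); c=cam('wrist',s); z=d['p'][2]-.0695+.054
g=cv2.cvtColor(d['im'],cv2.COLOR_RGB2GRAY).astype(int); print(g[84:102,275])
for q in((279.3,93.3),(279.3,137.5),(254,115),(304,115)): print(q,(d['R'].T@(ray(c,q,z)-d['p'])*1e3).round(2))
print('dowel +y -x',ray(c,(343/1.4,136/1.4),.109))
E
```

```text
[ 70  59  71  81  80  78  71  60  57 100 145 163 168 176 181 184 182 184]
(279.3, 93.3) [77.13 -0.93 15.44]
(279.3, 137.5) [58.85 -0.96 15.45]
(254, 115) [ 68.34 -11.77  15.45]
(304, 115) [68.31  9.63 15.44]
dowel +y -x [0.54271028 0.10498982 0.109     ]
```

Call:
{"api": "servo_tool", "payload": {"rows": [[0.0058,-0.0096,0,-0.1,0],[0,0,0.03,0,0],[0,0,0.03,0,0],[0,0,0,0,0],[0,0,0,0,0]]}}

```text
t: 8.02
tool_pos: [0.5537, 0.0332, 0.1806]
eef_rot: [[0.086, 0.996, 0.001], [0.996, -0.086, 0.0], [0.0, 0.001, -1.0]]
force: [0.4, 0.4, -2.7]
gripper_width: 0.197
grasp_force: 59.1
```

```bash
sed -i 's/C=np.array(\[.5528,.026\])/C=np.array([.5536,.026])/; s/OFF=0.0$/OFF=0.0008/' d.py; python3 -c "
from d import *
rep(.0052)"
```

```text
t 8.03 rack y,x mm 6.39 -0.51 tips mm 111.12 yaw err turn 0.09 delta mm [-1.19  0.51] F rack x,y,z 0.4 0.4 -2.7 M [-0.01  0.01 -0.  ] g 0.197 tilt [0.0012 0.0001]
```

Call:
{"api": "servo_tool", "payload": {"rows": [[-0.0012,0.0005,0.01,0.1,0],[0,0,0.008,0,0],[0,0,0,0,0],[0,0,0,0,0]]}}

```text
t: 8.52
tool_pos: [0.5539, 0.032, 0.1614]
eef_rot: [[0.087, 0.996, 0.0], [0.996, -0.087, 0.0], [0.0, 0.0, -1.0]]
force: [-0.5, 1.1, -2.3]
gripper_width: 0.203
grasp_force: 59.2
```

```bash
python3 -c "
from d import *
rep(.0052)"
```

```text
t 8.53 rack y,x mm 5.2 -0.27 tips mm 91.93 yaw err turn 0.01 delta mm [-0.    0.27] F rack x,y,z -0.6 1.1 -2.3 M [ 0.03 -0.    0.01] g 0.203 tilt [0.0001 0.0001]
```

Tips are at 92 mm, directly over the estimated gaps. I'll lower gently and feel.

Call:
{"api": "servo_tool", "payload": {"rows": [[0,0.0003,0.001,0,0],[0,0,0.001,0,0],[0,0,0.001,0,0],[0,0,0,0,0]]}}

```text
t: 9.02
tool_pos: [0.554, 0.0319, 0.1583]
eef_rot: [[0.087, 0.996, -0.0], [0.996, -0.087, 0.0], [0.0, -0.0, -1.0]]
force: [-0.3, -0.4, -3.1]
gripper_width: 0.203
grasp_force: 59.2
```

Call:
{"api": "servo_tool", "payload": {"rows": [[0,0,0.001,0,0],[0,0,0.001,0,0],[0,0,0,0,0]]}}

```text
t: 9.4
tool_pos: [0.554, 0.0318, 0.1562]
eef_rot: [[0.087, 0.996, -0.0], [0.996, -0.087, 0.0], [0.0, -0.0, -1.0]]
force: [0.6, 0.3, -2.2]
gripper_width: 0.201
grasp_force: 59.2
```

Call:
{"api": "servo_tool", "payload": {"rows": [[0,0,0.0015,0,0],[0,0,0.0015,0,0],[0,0,0.0015,0,0],[0,0,0.0015,0,0],[0,0,0.0015,0,0],[0,0,0,0,0]]}}

```text
t: 10.15
tool_pos: [0.554, 0.0319, 0.1487]
eef_rot: [[0.087, 0.996, -0.0], [0.996, -0.087, 0.0], [0.0, -0.0, -1.0]]
force: [-0.5, 1.1, -2.7]
gripper_width: 0.202
grasp_force: 59.2
```

```bash
python3 -c "
from d import *
s=rep(.0)
im=snapshot('wrist'); im2=snapshot('scene'); 
a=cv2.resize(im[60:270,180:380,::-1],None,fx=2,fy=2); b=cv2.resize(im2[180:285,250:350,::-1],None,fx=4,fy=4,interpolation=2); cv2.imwrite('pics/w5.png',np.hstack([a,b]))"
```

```text
t 10.15 rack y,x mm 5.09 -0.11 tips mm 79.18 yaw err turn 0.0 delta mm [-5.09  0.11] F rack x,y,z -0.6 1.1 -2.7 M [ 0.   -0.06 -0.05] g 0.202 tilt [-0.0003  0.0001]
```

View pics/w5.png

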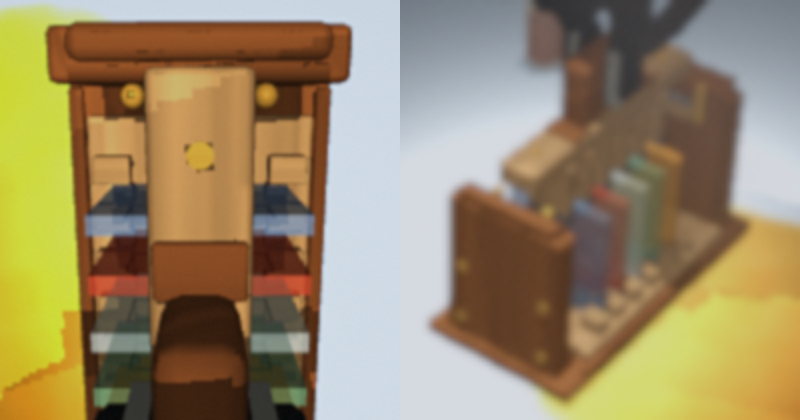

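Teeth are about 11 mm into the gaps without contact force. The bar (147–253, mid 200) is centred on the dowels (132/266, mid 199). Now I'll draw the panes to -y.

Call:
{"api": "servo_tool", "payload": {"rows": [[-0.001,0,0,0,0],[-0.001,0,0,0,0],[-0.001,0,0,0,0],[-0.001,0,0,0,0],[0,0,0,0,0]]}}

```text
t: 10.88
tool_pos: [0.5538, 0.028, 0.1489]
eef_rot: [[0.087, 0.996, 0.0], [0.996, -0.087, 0.0], [0.0, 0.0, -1.0]]
force: [0.6, 4.6, -2.0]
gripper_width: 0.199
grasp_force: 59.3
```

```bash
python3 -c "
from d import *
s=rep(.0)"
```

```text
t 10.88 rack y,x mm 1.23 -0.0 tips mm 79.43 yaw err turn 0.01 delta mm [-1.23  0.  ] F rack x,y,z 0.2 4.6 -2.0 M [ 1.09 -0.11  0.02] g 0.199 tilt [0.0001 0.0002]
```

Call:
{"api": "servo_tool", "payload": {"rows": [[-0.0007,0,0,0,0],[-0.0006,0,0,0,0],[0,0,0.001,0,0],[0,0,0.001,0,0],[0,0,0.001,0,0],[0,0,0.001,0,0],[0,0,0,0,0]]}}

```text
t: 11.75
tool_pos: [0.5537, 0.0266, 0.1447]
eef_rot: [[0.087, 0.996, 0.0], [0.996, -0.087, 0.0], [0.0, 0.0, -1.0]]
force: [1.7, 4.1, -2.8]
gripper_width: 0.203
grasp_force: 59.3
```

```bash
python3 -c "
from d import *
s=rep(.0)"
```

```text
t 11.75 rack y,x mm -0.21 0.01 tips mm 75.19 yaw err turn -0.0 delta mm [ 0.21 -0.01] F rack x,y,z 1.3 4.3 -2.8 M [ 1.03 -0.34  0.06] g 0.203 tilt [0.     0.0001]
```

Call:
{"api": "servo_tool", "payload": {"rows": [[0,0,0.001,0,0],[0,0,0.001,0,0],[0,0,0.001,0,0],[0,0,0,0,0]]}}

```text
t: 12.25
tool_pos: [0.5535, 0.0266, 0.1416]
eef_rot: [[0.087, 0.996, -0.0], [0.996, -0.087, 0.0], [0.0, -0.0, -1.0]]
force: [1.2, 3.3, -1.4]
gripper_width: 0.207
grasp_force: 59.4
```

Call:
{"api": "servo_tool", "payload": {"rows": [[0,0,0.001,0,0],[0,0,0.001,0,0],[0,0,0.0005,0,0],[0,0,0,0,0]]}}

```text
t: 12.75
tool_pos: [0.5536, 0.0266, 0.1392]
eef_rot: [[0.087, 0.996, -0.0], [0.996, -0.087, 0.0], [0.0, -0.0, -1.0]]
force: [0.3, 3.6, -1.9]
gripper_width: 0.196
grasp_force: 59.6
```

```bash
python3 -c "
from d import *
s=rep(.0)"
```

```text
t 12.75 rack y,x mm -0.2 -0.06 tips mm 69.74 yaw err turn -0.0 delta mm [0.2  0.06] F rack x,y,z 0.0 3.6 -1.9 M [ 1.03 -0.2   0.03] g 0.196 tilt [-0.0001  0.0001]
```

Bar bottom is now at about 109.7 mm, below both the cheek tops and the dowel tops, with no resistance. I'll go on down.

Call:
{"api": "servo_tool", "payload": {"rows": [[0,0,0.001,0,0],[0,0,0.001,0,0],[0,0,0.001,0,0],[0,0,0.001,0,0],[0,0,0,0,0]]}}

```text
t: 13.38
tool_pos: [0.5536, 0.0266, 0.1352]
eef_rot: [[0.087, 0.996, -0.0], [0.996, -0.087, 0.0], [0.0, -0.0, -1.0]]
force: [1.0, 3.9, -2.7]
gripper_width: 0.2
grasp_force: 59.4
```

Call:
{"api": "servo_tool", "payload": {"rows": [[0,0,0.0015,0,0],[0,0,0.0015,0,0],[0,0,0.0015,0,0],[0,0,0.0015,0,0],[0,0,0,0,0]]}}

```text
t: 14.0
tool_pos: [0.5536, 0.0266, 0.1291]
eef_rot: [[0.087, 0.996, -0.0], [0.996, -0.087, 0.0], [0.0, -0.0, -1.0]]
force: [1.0, 4.0, -3.2]
gripper_width: 0.2
grasp_force: 59.3
```

Call:
{"api": "servo_tool", "payload": {"rows": [[0,0,0.001,0,0],[0,0,0.001,0,0],[0,0,0.001,0,0],[0,0,0,0,0]]}}

```text
t: 14.5
tool_pos: [0.5536, 0.0266, 0.1262]
eef_rot: [[0.087, 0.996, -0.0], [0.996, -0.087, 0.0], [0.0, -0.0, -1.0]]
force: [1.8, 4.3, -1.4]
gripper_width: 0.201
grasp_force: 59.5
```

Call:
{"api": "servo_tool", "payload": {"rows": [[0,0,0.0006,0,0],[0,0,0.0004,0,0],[0,0,0,0,0]]}}

```text
t: 14.88
tool_pos: [0.5537, 0.0267, 0.1255]
eef_rot: [[0.087, 0.996, 0.0], [0.996, -0.087, 0.0], [0.0, 0.0, -1.0]]
force: [-0.1, 4.0, 2.6]
gripper_width: 0.2
grasp_force: 59.9
```

Call:
{"api": "servo_tool", "payload": {"rows": [[0,0,0.0005,0,0],[0,0,0.0003,0,0],[0,0,0,0,0]]}}

```text
t: 15.25
tool_pos: [0.5537, 0.0267, 0.1254]
eef_rot: [[0.087, 0.996, 0.0], [0.996, -0.087, -0.0], [-0.0, 0.0, -1.0]]
force: [-3.9, 4.3, 10.5]
gripper_width: 0.201
grasp_force: 61.1
```

Contact is firm at the expected home height, with a 13 N press. I'll ease off and release.

Call:
{"api": "servo_tool", "payload": {"rows": [[0,0,-0.0006,0,0],[0,0,0,0,0.3],[0,0,0,0,0.4],[0,0,0,0,0.5],[0,0,0,0,0.5],[0,0,0,0,0.5]], "squeeze": 20}}

```text
t: 16.0
tool_pos: [0.5536, 0.0265, 0.1251]
eef_rot: [[0.087, 0.996, -0.0], [0.996, -0.087, -0.0], [-0.0, -0.0, -1.0]]
force: [0.1, -0.3, -0.8]
gripper_width: 0.502
grasp_force: 0.0
```

Call:
{"api": "servo_tool", "payload": {"rows": [[0,0,-0.01,0,0.5],[0,0,-0.03,0,0.5],[0,0,-0.05,0,0.5],[0,0,-0.05,0,0.7],[0,0,-0.02,0,0.7],[0,0,0,0,0.7]]}}

```text
t: 16.75
tool_pos: [0.5544, 0.0269, 0.2873]
eef_rot: [[0.087, 0.996, 0.004], [0.996, -0.087, -0.0], [0.0, 0.004, -1.0]]
force: [-0.4, 0.2, -0.7]
gripper_width: 0.699
grasp_force: 0.0
```

```bash
python3 -c "
from d import *
s=rep(.0)
im=snapshot('wrist'); im2=snapshot('scene'); np.savez('w6.npz',im=im,p=s['tool_pos'],R=s['eef_rot'])
a=cv2.resize(im[20:320,180:380,::-1],None,fx=2,fy=2); b=cv2.resize(im2[170:290,250:350,::-1],None,fx=4,fy=5,interpolation=2); cv2.imwrite('pics/w6.png',np.hstack([a,b]))"
```

```text
t 16.75 rack y,x mm 0.2 0.72 tips mm 217.83 yaw err turn 0.01 delta mm [-0.2  -0.72] F rack x,y,z -0.4 0.2 -0.7 M [-0.03  0.02 -0.  ] g 0.699 tilt [ 0.0036 -0.0002]
```

View pics/w6.png

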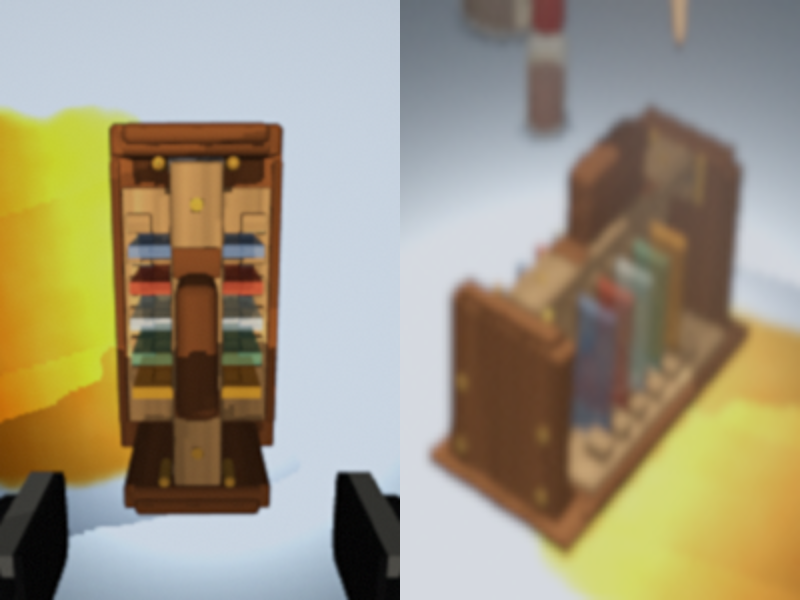

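The comb lies level between both dowel pairs and both cheeks, with its bar running from row 160 to row 485 of the left half. The panes are interleaved with the teeth, and the gripper is clear. Handing in.

```bash
python3 -c "
from bench import order
print(order.hand_in())"
```

```text
the job is handed in; nothing more can be done
None
```

The comb is fitted and pressed fully home on the ledges, the panes were drawn back about 5 mm towards the middle without forcing, the gripper is clear, and the job was handed in at about 17 s; no verdict came back.

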